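# Stack door-knob rings on the press turntable

## Robot

A 6-joint arm with a two-finger parallel gripper is mounted at the origin on the work surface. World frame = base frame: x ahead of the robot, y to its left, z up, the work surface at z = 0. Lengths are in m, angles in rad, forces in N, time in s.
With the tool pointing down it reaches from about 0.3 to 0.875 m from the base axis. Payload 4.2 kg.
Tool frame: the origin (TCP) lies on the centre line of the jaws, within the pads' length; the fingertips stand 22 mm ahead of it and the grasp point (between the pads) lies 3 mm ahead of it; z points along the fingers, y is the line along which they close (so a half turn about z gives the same grasp; the last joint's range is limited). The gripper opens to 85 mm and grips with 20 to 120 N. Pads are 22 mm wide; open, the fingers measure 114 mm over their backs; the gripper's body (76 mm by 85 mm) begins 54 mm behind the grasp point. The pads swing forward as they close: fully open they stand 13 mm farther back than shut.
Start: joints at [-1.297, 0.32, 1.565, -0, 1.257, -0.02], TCP at [0.167, -0.55, 0.253] pointing down, gripper open.
Joint ranges: [-3.11, 3.11], [-0.84, 2.01], [0.21, 2.61], [-1.34, 4.49], [0.05, 2.63], [-2.56, 2.56]. Speed limits (rad/s): [2.57, 2.57, 3.14, 3.14, 3.14, 3.14].

## Interface

Orientations are given as a unit quaternion [w, x, y, z].
In Python, from bench import status, snapshot, ctrl gives the robot as it stands. The module is installed in compiled form; this text tells all that it offers.
- The arm moves only by the tool step_arm, never from a script. Its argument "steps" is one flat list of numbers, 5 for each row, row after row: the closure, from -1 (fully open) to 1 (shut), then the shift along the tool's x, y, z in cm, then the turn about the tool's z in degrees. A call has 1 to 8 rows; each row shifts and turns the commanded pose from where the row before left it, along the tool's axes as they then stand; what a row does not reach is not made up. A row lasts 1/10 s, in which the tool goes at most 50 mm and 8.59 degrees, less where a joint would pass 70% of its speed; a pose out of reach is approached as far as the arm can. A call is refused whole if a number of a shift passes 5 or a number of a turn 8.59, either way. A call with a gripper value outside its range is refused whole. The fingers move at their own pace and stop on an object; the grip force is fixed at half the most. Time passes only in rows, so rows that do not move let the fingers close. It gives the time, the measured TCP pose, the force, the opening and the grip force at its end, in the units of the state.
- status.sense(): the state, without advancing time (a new reading comes with each control period).
- snapshot(name): name is "scene" or "top" or "wrist"; returns a dict with "color" (480x640x3 uint8, red, green, blue), "intrinsics" (3x3 intrinsics, pixels), "distortion" ([k1, k2, p1, p2, k3] as OpenCV has them; the pictures are not rectified), "position" and "rotation" of the camera in the world. Camera axes: x right, y down, z forward; pixel columns grow to the right and rows downward; lengths in m; the calibration is good to about 2 mm. A picture is of the moment at which its call begins. There is no depth.
- ctrl.close_job(): hands the job in; it is judged then, once.
The state is a dict: "t": time; "joint_positions": joint angles; "dq": joint speeds; "effort": joint torques, N m; "ee_pos": TCP position; "eef_rot": TCP orientation; "contact_force": force on the tool from outside, world axes, zero at the start; "torque": the same for the moment, N m; "grip_width": finger opening in m; "grasp_force": force on a finger pad.
Only numpy, scipy, OpenCV 4.12 (cv2) and the standard library are available. Lean on these libraries where they do the work, as an engineer would, in place of code of your own. Each camera call takes 0.05 s, during which the arm holds its last target. There are 200 camera calls.

## Task

On the small bench press, swing the turntable by its black knob out from under the ram to the stop, so that its post stands clear, lift the black guard sleeve off the post and leave it in the grey tray. Then thread all the brass rings lying on the shelf down the post, one by one, widest first and narrowest last, each fully home. Finally swing the turntable back to its other stop so that the stack stands under the ram, and leave the oil can and the door knob undisturbed.

Things in the scene. Friction and masses are not known exactly. Their poses are not given: they have to be found in the camera images.
- turntable (a joint): Angle of the round aluminium turntable (240 mm across, top face 34 mm above the shelf) of the grey bench press, turning about a vertical axis. 0 = parked stop, post under the ram; grows counter-clockwise seen from above to 2.094 rad (120 degrees) = loading stop, post clear of the press. Hard stops at both ends; it turns stiffly (about 0.15 N m of friction) and stays where it is left.
- pivot (a point): The turntable's axis, at the height of its top face. Fixed to the press: its x axis points from the pivot to the parked post and the press column beyond. The column (50 x 55 mm, 240 mm high) stands 145 to 195 mm from the pivot along that x; the head overhangs from 60 mm, 50 mm wide, 150 to 200 mm above the shelf, with the ram below it, 24 mm across, over the parked post, its end 116 mm above the shelf.
- handle (a point): Centre of the upright black knob by which the turntable is turned: 20 mm across, standing 42 mm above the turntable's top face, this point 26 mm above that face and 16 mm below the knob's top; 95 mm from the pivot, 120 degrees counter-clockwise of the post. The knob spins freely on its own pin, so a grip need not turn with the table.
- post_foot (a point): Foot of the upright steel post, at the turntable's top face, 80 mm from the pivot; z up. The post is 14 mm across and 56 mm high, the last 4 mm tapering to 7 mm.
- sleeve_mid (a point): Black plastic guard sleeve, a tube 32 mm across, bore 20 mm, 42 mm tall, 40 g; at the start it stands round the post on the turntable. This point is its centre, half-way up; z along its axis.
- tray: Grey open tray fixed on the shelf, 120 x 120 mm outside, 25 mm high, walls and floor about 4 mm; origin at the centre of its underside, x and y along its sides.
- oil_can: Red enamel oil can with a spout, 68 mm across, standing on the shelf; origin at the centre of its underside. Not to be disturbed.
- knob_set: Bronze door knob on its round rose, 66 mm across, 66 mm high; origin at the centre of its underside. Not to be disturbed.
- ring1_mid (a point): The widest brass ring: 62 mm across, bore 20 mm, 10 mm thick, about 230 g, lying flat on the shelf at the start (not every start has every ring). This point is its centre, half-way up; z along its axis.
- ring1: The same widest ring; origin at the centre of one face, 5 mm from its centre along -z.
- ring2_mid (a point): The second widest brass ring: 54 mm across, bore 20 mm, 10 mm thick, about 168 g, lying flat on the shelf at the start (not every start has every ring). This point is its centre, half-way up; z along its axis.
- ring2: The same second widest ring; origin at the centre of one face, 5 mm from its centre along -z.
- ring3_mid (a point): The middle brass ring: 46 mm across, bore 20 mm, 10 mm thick, about 115 g, lying flat on the shelf at the start (not every start has every ring). This point is its centre, half-way up; z along its axis.
- ring3: The same middle ring; origin at the centre of one face, 5 mm from its centre along -z.
- ring4_mid (a point): The second narrowest brass ring: 38 mm across, bore 20 mm, 10 mm thick, about 70 g, lying flat on the shelf at the start (not every start has every ring). This point is its centre, half-way up; z along its axis.
- ring4: The same second narrowest ring; origin at the centre of one face, 5 mm from its centre along -z.
- ring5_mid (a point): The narrowest brass ring: 30 mm across, bore 20 mm, 10 mm thick, about 33 g, lying flat on the shelf at the start (not every start has every ring). This point is its centre, half-way up; z along its axis.
- ring5: The same narrowest ring; origin at the centre of one face, 5 mm from its centre along -z.
Mind the look-alikes: they are no part of the job. Leave any pink look-alike of the ring4 alone.

How it is judged:
By the outcome, as a careful person would: the job done as asked, in the order asked, and still so for the second after the job is handed in, with the robot touching nothing.
Of ring2, ring4, ring5, ring1, ring3 only 3 to 5 are there at a start; the rules pass over those that are not, and their reading is None.
At some moment in a run one of ring1, ring2, ring3, ring4, ring5 may be knocked a few centimetres aside while the robot is not near it.
It also fails if it takes over 210 s, if anything falls off the work surface, if the arm or the gripper's body presses on something with over 40 N, if the wrist force passes 120 N, or if a joint passes its speed limit or range.

## Working session

There is one attempt and no reset: what is moved stays moved. The work goes in short steps, Python scripts to look and compute and a tool call to move; the robot and the scene stay as the last step left them, time stands still between calls to the robot, and variables do not carry over. Pictures are saved under pics/ and viewed, at most 14 in all, crops included, and the job is handed in when it is done.

Besides the shell and the picture viewer there is one more tool, called after ">>>" as name(argument=value, ...), one argument or row to a line, values as JSON. step_arm: Moves the arm, as the interface text tells. Its arguments: {"type":"object","properties":{"steps":{"type":"array"}},"required":["steps"]}

```bash
mkdir -p pics
cat > h.py <<'E'
from bench import status, snapshot, ctrl
import numpy as np, cv2
def save(n,f):
    s=snapshot(n); cv2.imwrite('pics/'+f,s['color'][:,:,::-1]); np.savez('pics/'+f+'.npz',**{k:np.array(v) for k,v in s.items()}); return s
def load(f): return dict(np.load('pics/'+f+'.npz'))
def R_(s):
    r=np.array(s['rotation'],float)
    if r.shape==(3,3): return r
    from scipy.spatial.transform import Rotation as R
    return R.from_quat(np.r_[r[1:],r[0]]).as_matrix()
def ray(s,uv,z):
    p=cv2.undistortPoints(np.array(uv,float).reshape(-1,1,2),np.array(s['intrinsics']),np.array(s['distortion'])).reshape(-1,2)
    d=np.c_[p,np.ones(len(p))]@R_(s).T; o=np.array(s['position'])
    return o+d*((z-o[2])/d[:,2])[:,None]
def proj(s,P):
    R=R_(s);o=np.array(s['position'])
    return cv2.projectPoints(np.array(P,float).reshape(-1,3),cv2.Rodrigues(R.T)[0],-R.T@o,np.array(s['intrinsics']),np.array(s['distortion']))[0].reshape(-1,2)
E
python3 - <<'E'
from h import *
for n in('scene','top'):
    s=save(n,n+'0.png'); print(n,s['position'],s['rotation'],s['intrinsics'][0][0])
print(status.sense())
E
```

```text
scene [ 0.93931599 -0.22471108  0.86389919] [-0.23145777  0.83472104  0.47949375 -0.14054831] 452.86630169447744
top [0.42915871 0.02390325 0.93992347] [-0.02166685  0.70962805 -0.70298628  0.04205788] 452.28528815391576
{'t': 0.1, 'joint_positions': array([-1.29697760e+00,  3.20258917e-01,  1.56556155e+00, -1.71491208e-05,
        1.25739997e+00, -1.99486486e-02]), 'dq': array([-3.75918109e-05, -7.08062690e-04, -2.13715541e-03, -3.14789825e-03,
        1.41107061e-03,  3.20346683e-04]), 'effort': array([-3.24409311e-04, -4.16408765e+01, -2.34703320e+01, -4.96989730e-05,
        4.85727185e-03,  1.66989980e-05]), 'ee_pos': array([ 0.16641593, -0.54998361,  0.25254677]), 'eef_rot': array([-8.06312493e-04,  9.89231257e-01,  1.46358663e-01, -1.11123471e-04]), 'contact_force': array([-0.55648058, -0.01718033, -0.44468433]), 'torque': array([ 0.01615976,  0.01726739, -0.03709317]), 'grasp_force': 0.0, 'grip_width': 0.08547410288862135}
```

View pics/top0.png

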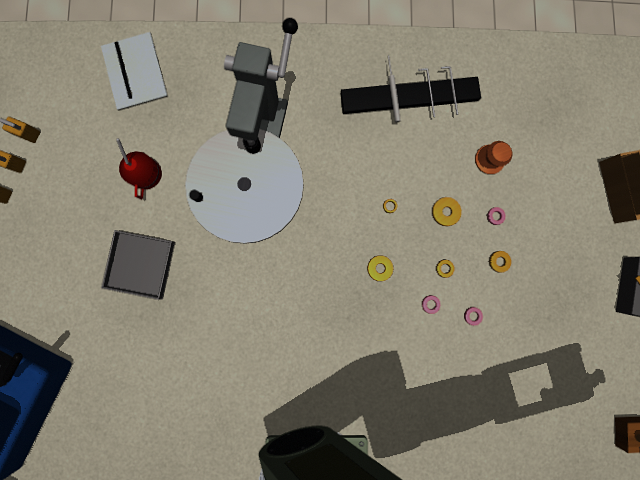

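View pics/scene0.png

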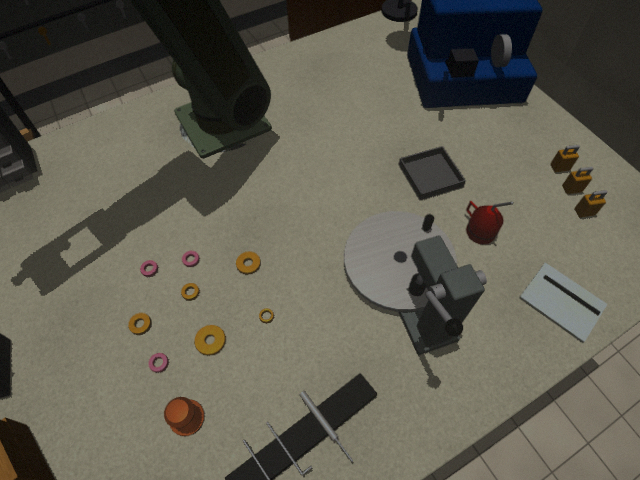

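Top view: the brass rings are at (447,211), (380,268), (500,261), (445,268) and (390,206), running wide to narrow. The three pink look-alikes at (496,216), (431,304) and (473,316) stay put. The turntable is at (244,184), its knob at (196,196), the tray at (138,264), the oil can at (140,170) and the bronze knob at (493,157).

```bash
cat >> h.py <<'E'
def rings(s,z=0.01):
    hsv=cv2.cvtColor(s['color'],cv2.COLOR_RGB2HSV)
    m=cv2.inRange(hsv,(14,130,90),(33,255,255))
    n,l,st,c=cv2.connectedComponentsWithStats(m)
    out=[]
    for i in range(1,n):
        if st[i,4]<60: continue
        ct=max(cv2.findContours((l==i).astype(np.uint8),cv2.RETR_EXTERNAL,cv2.CHAIN_APPROX_NONE)[0],key=len)
        if len(ct)<8: continue
        P=ray(s,ct.reshape(-1,2),z)[:,:2]
        (x,y),r=cv2.minEnclosingCircle(P.astype(np.float32))
        out.append((np.round(c[i]).tolist(),round(x,4),round(y,4),round(2000*r,1)))
    return out
E
python3 - <<'E'
from h import *
for n in('scene','top'):
    s=load(n+'0.png'); print(n)
    for r in rings(s): print(r)
s=load('top0.png'); t=load('scene0.png')
print('pivot',ray(s,[[244.5,184]],.034),ray(t,[[400,257]],.034))
print('disc edge',ray(s,[[187,185],[303,185],[245,243]],.034))
print('knobtop',ray(s,[[195,196]],.076),ray(t,[[430,217]],.076))
print('tray',ray(s,[[118,231],[175,241],[162,298],[103,290]],.025), ray(t,[[439,147],[464,183],[426,197],[400,160]],.025))
print('column/post',ray(s,[[254,145]],.076),'oil',ray(s,[[140,170]],.05))
a=s['color'][10:260,90:320,::-1]; b=t['color'][130:360,320:540,::-1]
cv2.imwrite('pics/c1.png',np.hstack([cv2.resize(a,(400,430),interpolation=2),cv2.resize(b,(400,430),interpolation=2)]))
E
```

```text
scene
([568.0, 155.0], 0.5707, 0.7168, 49.4)
([580.0, 177.0], 0.6391, 0.6891, 50.1)
([594.0, 200.0], 0.7084, 0.6631, 48.8)
([248.0, 262.0], 0.4425, -0.1288, 52.8)
([189.0, 290.0], 0.443, -0.2654, 36.7)
([266.0, 315.0], 0.5726, -0.1506, 29.0)
([139.0, 323.0], 0.4586, -0.3836, 44.8)
([209.0, 339.0], 0.563, -0.2707, 61.3)
([6.0, 466.0], 0.5916, -0.6865, 76.3)
top
([14.0, 126.0], 0.7337, 0.6489, 50.8)
([4.0, 159.0], 0.662, 0.6668, 37.2)
([447.0, 211.0], 0.5619, -0.27, 61.1)
([390.0, 205.0], 0.5721, -0.1499, 28.3)
([500.0, 261.0], 0.4577, -0.3824, 45.0)
([380.0, 268.0], 0.4419, -0.1287, 53.2)
([445.0, 268.0], 0.442, -0.2648, 36.7)
pivot [[0.6084204  0.15065029 0.034     ]] [[0.60985374 0.15061544 0.034     ]]
disc edge [[0.60502816 0.26683567 0.034     ]
 [0.60788485 0.032174   0.034     ]
 [0.48871885 0.14682644 0.034     ]]
knobtop [[0.57556777 0.23938476 0.076     ]] [[0.5790882  0.24319369 0.076     ]]
tray [[0.51090041 0.40595662 0.025     ]
 [0.49186164 0.28942076 0.025     ]
 [0.37737669 0.31154176 0.025     ]
 [0.39183208 0.43087722 0.025     ]] [[0.3963889  0.42451405 0.025     ]
 [0.51833321 0.4039587  0.025     ]
 [0.50588992 0.30004013 0.025     ]
 [0.38230938 0.31423454 0.025     ]]
column/post [[0.67754396 0.12824009 0.076     ]] oil [[0.63132057 0.35761692 0.05      ]]
```

View pics/c1.png

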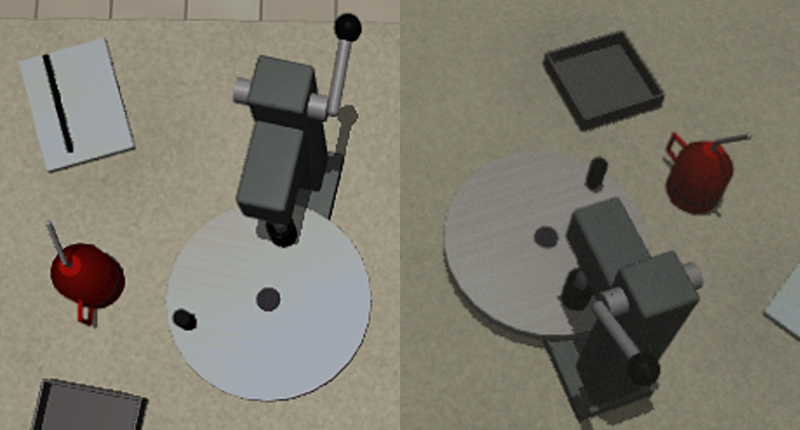

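Measured: pivot (0.609,0.150), knob (0.577,0.241), so the press x axis points at about -10.6°. I'll first turn the tool to yaw 90°, which makes tool x = world y and tool y = world x.

>>> step_arm(
  steps=[-1,0,0,0,-8.13,-1,0,0,0,-8.13,-1,0,0,0,-8.13,-1,0,0,0,-8.13,-1,0,0,0,-8.13,-1,0,0,0,-8.13,-1,0,0,0,-8.13,-1,0,0,0,-8.13],
)

```text
t: 0.9
ee_pos: [0.1664, -0.5501, 0.2528]
eef_rot: [-0.0, 0.754, 0.657, 0.0]
contact_force: [-0.2, -0.2, -0.0]
grip_width: 0.0856
grasp_force: 0.0
```

>>> step_arm(
  steps=[-1,0,0,0,-8.13,-1,0,0,0,0],
)

```text
t: 1.1
ee_pos: [0.1665, -0.5502, 0.2529]
eef_rot: [-0.0, 0.707, 0.707, 0.0]
contact_force: [-0.9, 1.3, -0.0]
grip_width: 0.0852
grasp_force: 0.0
```

>>> step_arm(
  steps=[-1,3.95,2.05,0.6,0,-1,3.95,2.05,0.6,0,-1,3.95,2.05,0.6,0,-1,3.95,2.05,0.6,0,-1,3.95,2.05,0.6,0,-1,3.95,2.05,0.6,0,-1,3.95,2.05,0.6,0,-1,3.95,2.05,0.6,0],
)

```text
t: 1.9
ee_pos: [0.3309, -0.2327, 0.2051]
eef_rot: [0.0, 0.708, 0.706, 0.0]
contact_force: [0.3, -0.5, -0.1]
grip_width: 0.0853
grasp_force: 0.0
```

>>> step_arm(
  steps=[-1,3.95,2.05,0.6,0,-1,3.95,2.05,0.6,0,-1,3.95,2.05,0.6,0,-1,3.95,2.05,0.6,0,-1,3.95,2.05,0.6,0,-1,3.95,2.05,0.6,0,-1,3.95,2.05,0.6,0,-1,3.95,2.05,0.6,0],
)

```text
t: 2.7
ee_pos: [0.495, 0.0835, 0.1569]
eef_rot: [0.0, 0.708, 0.706, -0.0]
contact_force: [0.4, -0.5, -0.1]
grip_width: 0.0856
grasp_force: 0.0
```

>>> step_arm(
  steps=[-1,3.95,2.05,0.6,0,-1,3.95,2.05,0.6,0,-1,3.95,2.05,0.6,0,-1,3.95,2.05,0.6,0,-1,0,0,0,0,-1,0,0,0,0],
)

```text
t: 3.3
ee_pos: [0.5761, 0.2402, 0.1323]
eef_rot: [-0.0, 0.707, 0.707, -0.001]
contact_force: [-0.5, -0.2, 0.0]
grip_width: 0.0855
grasp_force: 0.0
```

Run:
```python
from h import *
s=save('wrist','w1.png'); print(s['position'],R_(s).round(3))
print(proj(s,[[.577,.241,.076],[.609,.15,.034]]))
```

```text
[0.57543137 0.31257189 0.25422932] [[ 1.    -0.    -0.001]
 [-0.001 -0.959 -0.285]
 [-0.001  0.285 -0.959]]
[[323.58429543 269.97112029]
 [367.87796771 367.24111316]]
```

View pics/w1.png

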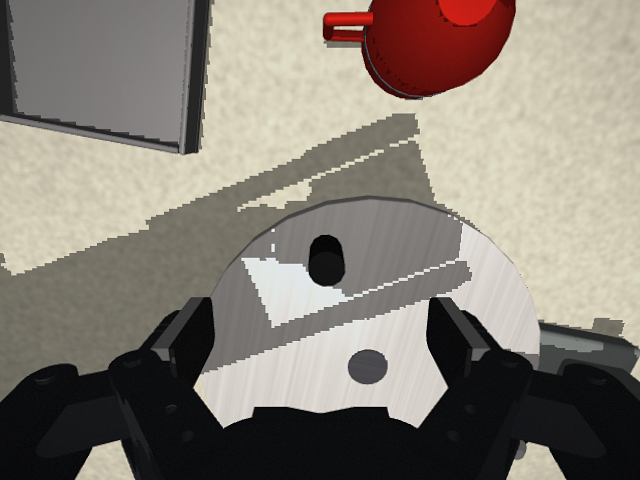

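The wrist view shows the knob top at (326,268) and the pivot cap at (367,367), both as predicted. Descend and grip.

>>> step_arm(
  steps=[-1,0.05,0.1,3.2,0,-1,0,0,3.2,0,0.2,0,0,0,0,1,0,0,0,0,1,0,0,0,0,1,0,0,0,0,1,0,0,0,0,1,0,0,0,0],
)

```text
t: 4.15
ee_pos: [0.5786, 0.2403, 0.0713]
eef_rot: [0.001, 0.707, 0.707, 0.002]
contact_force: [0.8, -1.7, 7.1]
grip_width: 0.018
grasp_force: 58.7
```

>>> step_arm(
  steps=[1,-0.684,-1.507,0,0,1,-0.935,-1.366,0,0,1,-1.158,-1.182,0,0,1,-1.346,-0.963,0,0,1,-1.493,-0.715,0,0,1,-1.594,-0.445,0,0,1,-1.647,-0.161,0,0,1,-1.65,0.127,0,0],
)

```text
t: 4.95
ee_pos: [0.5151, 0.1357, 0.0713]
eef_rot: [-0.0, 0.707, 0.707, 0.001]
contact_force: [-2.9, 2.3, 8.9]
grip_width: 0.0179
grasp_force: 61.1
```

>>> step_arm(
  steps=[1,-1.603,0.412,0,0,1,-1.507,0.684,0,0,1,-1.366,0.935,0,0,1,-1.182,1.158,0,0,1,-0.3,0.35,0,0,1,0,0,0,0,1,0,0,0,0],
)

```text
t: 5.65
ee_pos: [0.5463, 0.0786, 0.0712]
eef_rot: [-0.005, 0.708, 0.706, -0.001]
contact_force: [-13.1, 12.9, 18.5]
grip_width: 0.018
grasp_force: 62.3
```

>>> step_arm(
  steps=[1,0.2,-0.2,0,0,-0.2,0,0,0,0,-0.6,0,0,0,0,-0.6,0,0,0,0,-0.6,0,0,-4,0,-0.6,0,0,-4,0,-0.6,0,0,0,0],
)

```text
t: 6.35
ee_pos: [0.5525, 0.0777, 0.1544]
eef_rot: [0.004, 0.707, 0.707, 0.004]
contact_force: [0.7, 0.0, -0.4]
grip_width: 0.0684
grasp_force: 0.0
```

Run:
```python
from h import *
s=save('top','t2.png'); t=save('scene','s2.png');w=save('wrist','w2.png')
P=[[.5824,.2255,.076],[.5824,.2255,.09]]
for q in(s,t,w): print(proj(q,P).round(1).tolist())
for r in rings(s): print(r)
a=s['color'][110:290,90:290,::-1]; b=t['color'][130:310,340:540,::-1]
cv2.imwrite('pics/c2.png',np.hstack([cv2.resize(a,(400,360),interpolation=2),cv2.resize(b,(400,360),interpolation=2)]))
```

```text
[[202.3, 192.6], [200.7, 191.3]]
[[424.3, 221.6], [425.5, 217.8]]
[[394.0, -45.6], [400.7, -61.3]]
([14.0, 126.0], 0.7338, 0.6488, 50.8)
([4.0, 159.0], 0.6624, 0.6657, 37.3)
([447.0, 211.0], 0.5617, -0.2694, 61.3)
([390.0, 205.0], 0.5719, -0.1496, 28.9)
([500.0, 261.0], 0.4579, -0.3822, 45.0)
([380.0, 268.0], 0.4417, -0.128, 53.4)
([445.0, 268.0], 0.4418, -0.2644, 37.1)
```

View pics/c2.png

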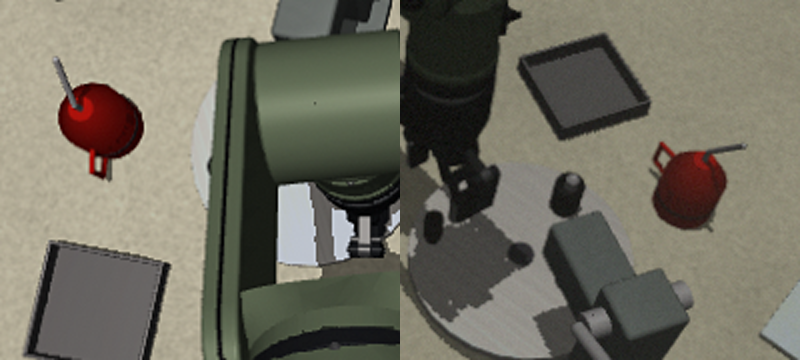

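The scene crop shows the sleeve with the post tip at about (426,219), within 2 px of the prediction. The table is at its loading stop, and the can and tray are clear. Move above the post and check with the wrist camera.

>>> step_arm(
  steps=[-0.6,3.7,0.75,0,0,-0.6,3.7,0.75,0,0,-0.6,3.7,0.75,0,0,-0.6,3.7,0.7,0,0,-0.6,0,0,0,0,-0.6,0,0,0,0],
)

```text
t: 7.1
ee_pos: [0.5773, 0.2256, 0.1471]
eef_rot: [-0.001, 0.707, 0.708, -0.002]
contact_force: [-0.4, 0.1, -0.0]
grip_width: 0.0687
grasp_force: 0.0
```

Run:
```python
from h import *
w=save('wrist','w3.png'); s=save('top','t3.png')
print(status.sense()['ee_pos'],proj(w,[[.5824,.2255,.09],[.609,.15,.034]]).round(1).tolist())
cv2.imwrite('pics/c3.png',np.hstack([w['color'][120:420,160:480,::-1]]*1))
```

```text
[0.57746476 0.22433336 0.14797458] [[331.7, 271.0], [364.5, 337.6]]
```

View pics/c3.png

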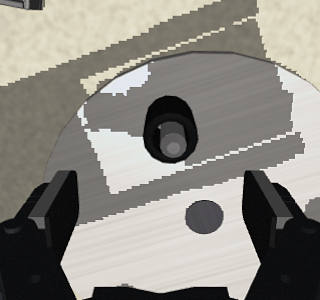

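The wrist crop puts the post tip at full-frame (333,267), so the post is at about (0.583,0.227). Grip the sleeve.

>>> step_arm(
  steps=[-0.6,0.25,0.55,0,0,-0.6,0,0,2.7,0,-0.6,0,0,2.7,0,-0.6,0,0,2.7,0,0.2,0,0,0,0,0.8,0,0,0,0,0.8,0,0,0,0,0.8,0,0,0,0],
)

```text
t: 8.0
ee_pos: [0.5848, 0.2282, 0.07]
eef_rot: [0.001, 0.707, 0.707, 0.001]
contact_force: [-0.1, -0.3, 0.3]
grip_width: 0.0314
grasp_force: 59.3
```

>>> step_arm(
  steps=[0.8,0,0,0,0,0.8,0,0,-1,0,0.8,0,0,-2,0,0.8,0,0,-3,0,0.8,0,0,-2,0,0.8,0,0,0,0],
)

```text
t: 8.6
ee_pos: [0.5856, 0.2288, 0.1525]
eef_rot: [0.002, 0.707, 0.707, 0.004]
contact_force: [0.5, 0.4, -0.8]
grip_width: 0.0311
grasp_force: 59.4
```

>>> step_arm(
  steps=[0.8,0,-4.6,0,0,0.8,0.8,-4.6,0,0,0.8,4,-2.3,0,0,0.8,4.2,-2.3,0,0,0.8,4.2,0,1,0,0.8,0,0,3,0,0.8,0,0,3,0,0.8,0,0,2.6,0],
)

```text
t: 9.4
ee_pos: [0.4446, 0.3599, 0.0503]
eef_rot: [-0.0, 0.707, 0.708, -0.001]
contact_force: [0.2, -0.3, -0.4]
grip_width: 0.0307
grasp_force: 59.5
```

>>> step_arm(
  steps=[0.8,0,0,1,0,0.8,0,0,0,0,-0.1,0,0,0,0,-0.1,0,0,0,0,-0.1,0,0,0,0,-0.1,0,0,-3,0,-0.1,0,0,-4.5,0,-0.1,0,0,-4.5,0],
)

```text
t: 10.2
ee_pos: [0.4455, 0.3597, 0.1635]
eef_rot: [-0.0, 0.707, 0.707, -0.001]
contact_force: [1.6, 0.7, 0.1]
grip_width: 0.047
grasp_force: 0.0
```

>>> step_arm(
  steps=[-0.75,-4.2,0.78,0,0,-0.75,-4.2,0.78,0,0,-0.75,-4.2,0.78,0,0,-0.75,-4.2,0.78,0,0,-0.75,-4.2,0.78,0,0,-0.75,-4.2,0.78,0,0,-0.75,-4.2,0.78,0,0,-0.75,-4.2,0.78,0,0],
)

```text
t: 11.0
ee_pos: [0.5083, 0.0222, 0.1628]
eef_rot: [0.0, 0.707, 0.707, 0.0]
contact_force: [0.3, -0.5, -0.4]
grip_width: 0.0746
grasp_force: 0.0
```

>>> step_arm(
  steps=[-0.75,-4.2,0.78,0,0,-0.75,-4.2,0.78,0,0,-0.75,-4.2,0.78,0,0,-0.75,-4.2,0.78,0,0,-0.75,-4.2,0.78,0,0,-0.75,-4.2,0.78,0,0,-0.75,-4.2,0.78,0,0,-0.75,0,0,0,0],
)

```text
t: 11.8
ee_pos: [0.5635, -0.2751, 0.1624]
eef_rot: [0.002, 0.709, 0.706, -0.0]
contact_force: [-0.4, 0.9, -0.2]
grip_width: 0.0747
grasp_force: 0.0
```

Run:
```python
from h import *
s=save('top','t4.png'); t=save('scene','s4.png');w=save('wrist','w4.png')
print(status.sense()['ee_pos'])
for q in(s,t): print(proj(q,[.583,.227,.09]).round(1).tolist())
for q in(s,t,w):
  print('-')
  for r in rings(q): print(r)
a=s['color'][150:300,90:290,::-1]; b=t['color'][130:280,350:550,::-1]
cv2.imwrite('pics/c4.png',np.vstack([np.hstack([cv2.resize(a,(400,300),interpolation=2),cv2.resize(b,(400,300),interpolation=2)]),np.pad(cv2.resize(w['color'],(400,300))[:,:,::-1],((0,0),(0,400),(0,0)))]))
```

```text
[ 0.56233862 -0.26965023  0.16223877]
[[199.9, 190.9]]
[[426.3, 217.7]]
-
([14.0, 126.0], 0.7338, 0.6488, 50.8)
([5.0, 159.0], 0.6624, 0.6657, 37.3)
([447.0, 211.0], 0.5617, -0.2695, 61.2)
([390.0, 205.0], 0.5718, -0.1496, 29.0)
([380.0, 268.0], 0.4415, -0.1279, 53.3)
([445.0, 268.0], 0.4417, -0.264, 37.5)
-
([568.0, 155.0], 0.5718, 0.7154, 49.7)
([580.0, 176.0], 0.6391, 0.6891, 50.1)
([594.0, 200.0], 0.7084, 0.6631, 48.8)
([266.0, 315.0], 0.5734, -0.1503, 29.1)
([139.0, 323.0], 0.4587, -0.3832, 45.4)
([6.0, 466.0], 0.5911, -0.6874, 78.5)
-
([139.0, 30.0], 0.4406, -0.1287, 53.1)
([334.0, 55.0], 0.5716, -0.1501, 29.6)
([319.0, 224.0], 0.5611, -0.2706, 61.5)
([166.0, 219.0], 0.4415, -0.2653, 37.3)
```

View pics/c4.png

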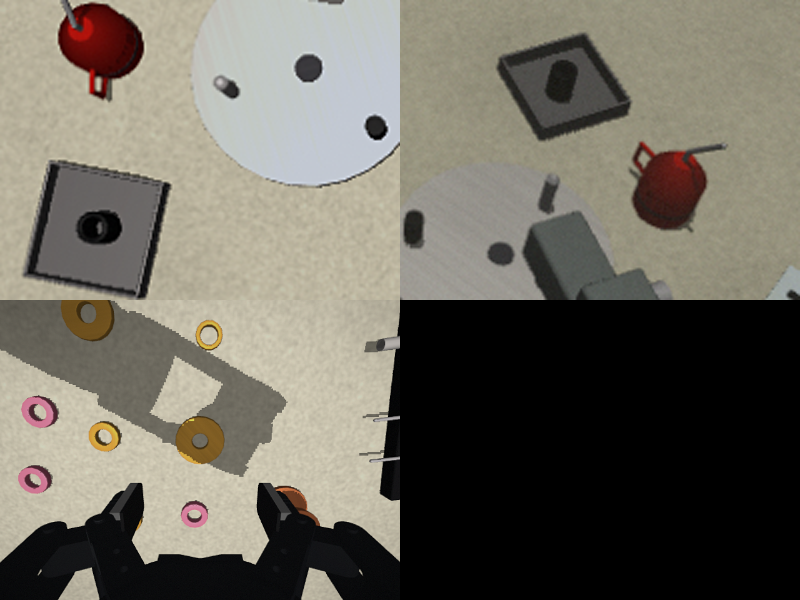

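Sleeve stands in the tray; the bare post tip is at top (200.5,191.5), i.e. post ≈(0.5825,0.2265). Ring1 (wrist 319,224) is right under the gripper at (0.561,-0.270). Descending.

>>> step_arm(
  steps=[-0.75,0,-0.1,4.5,0,-0.75,0,0,4.5,0,-0.75,0,0,3.5,0,-0.75,0,0,1,0,-0.75,0,0,0,0],
)

```text
t: 12.45
ee_pos: [0.5611, -0.2685, 0.0264]
eef_rot: [-0.001, 0.707, 0.708, -0.0]
contact_force: [0.4, -1.0, 0.6]
grip_width: 0.0749
grasp_force: 0.0
```

>>> step_arm(
  steps=[0,0,0,0,0,0,0,0,0,0,0,0,0,0,0,0,0,0,0,0],
)

```text
t: 12.85
ee_pos: [0.5629, -0.2705, 0.0303]
eef_rot: [0.002, 0.707, 0.707, 0.001]
contact_force: [-1.5, 1.2, 6.0]
grip_width: 0.0423
grasp_force: 2.8
```

The fingers closed over the top of the ring because the open pads sit farther back. Rise, reopen, remeasure, then go lower.

>>> step_arm(
  steps=[-0.1,0,0,-2,0,-0.75,0,0,-4,0,-0.75,0,0,-3,0,-0.75,0,0,0,0,-0.75,0,0,0,0],
)

```text
t: 13.35
ee_pos: [0.5623, -0.2703, 0.1194]
eef_rot: [0.002, 0.707, 0.707, 0.001]
contact_force: [-0.4, -0.7, -0.2]
grip_width: 0.0744
grasp_force: 0.0
```

Run:
```python
from h import *
w=save('wrist','w5.png')
print(status.sense()['ee_pos'],status.sense()['grip_width'])
for r in rings(w): print(r)
```

```text
[ 0.5616073  -0.26994903  0.11797147] 0.07475879130812571
([104.0, 23.0], 0.4405, -0.1321, 52.5)
([337.0, 40.0], 0.5714, -0.15, 29.8)
([319.0, 240.0], 0.5611, -0.2706, 61.7)
([138.0, 234.0], 0.441, -0.2651, 37.7)
```

>>> step_arm(
  steps=[-0.75,-0.05,0,4.5,0,-0.75,0,0,3.5,0,-0.75,0,0,2,0,-0.75,0,0,0,0,-0.2,0,0,0,0,-0.2,0,0,0,0,-0.2,0,0,0,0,-0.2,0,0,0,0],
)

```text
t: 14.2
ee_pos: [0.562, -0.2705, 0.0174]
eef_rot: [0.0, 0.707, 0.707, 0.0]
contact_force: [1.0, 0.2, 2.6]
grip_width: 0.0587
grasp_force: 66.8
```

>>> step_arm(
  steps=[-0.2,0,0,-3,0,-0.2,0,0,-4.5,0,-0.2,2,0.1,-4,0,-0.2,4.3,0.17,-1.8,0,-0.2,4.3,0.17,0,0,-0.2,4.3,0.17,0,0,-0.2,4.3,0.17,0,0,-0.2,4.3,0.17,0,0],
)

```text
t: 15.0
ee_pos: [0.57, -0.0339, 0.1494]
eef_rot: [-0.001, 0.707, 0.707, -0.001]
contact_force: [1.5, 0.1, -2.3]
grip_width: 0.0587
grasp_force: 66.0
```

>>> step_arm(
  steps=[-0.2,4.3,0.17,0,0,-0.2,4.3,0.17,0,0,-0.2,4.3,0.17,0,0,-0.2,4.3,0.17,0,0,-0.2,4.3,0.17,0,0,-0.2,4.3,0.17,0,0,-0.2,0.4,0.1,0,0,-0.2,0,0,0,0],
)

```text
t: 15.8
ee_pos: [0.5815, 0.2272, 0.149]
eef_rot: [-0.0, 0.706, 0.708, -0.001]
contact_force: [-0.4, -0.6, -2.6]
grip_width: 0.0587
grasp_force: 66.0
```

Run:
```python
from h import *
w=save('wrist','w6.png')
S=status.sense();p=S['ee_pos'];print(p,S['grip_width'])
for r in rings(w,p[2]-.0074): print(r)
print(proj(w,[[.5825,.2265,.09],[p[0],p[1],p[2]-.0074]]))
cv2.imwrite('pics/c6.png',cv2.resize(w['color'][120:420,160:480,::-1],(640,600)))
```

```text
[0.58160831 0.22601151 0.14917424] 0.05853077677268721
([320.0, 314.0], 0.5806, 0.2268, 61.7)
[[323.63962954 270.78117054]
 [322.38936576 320.61215351]]
```

View pics/c6.png

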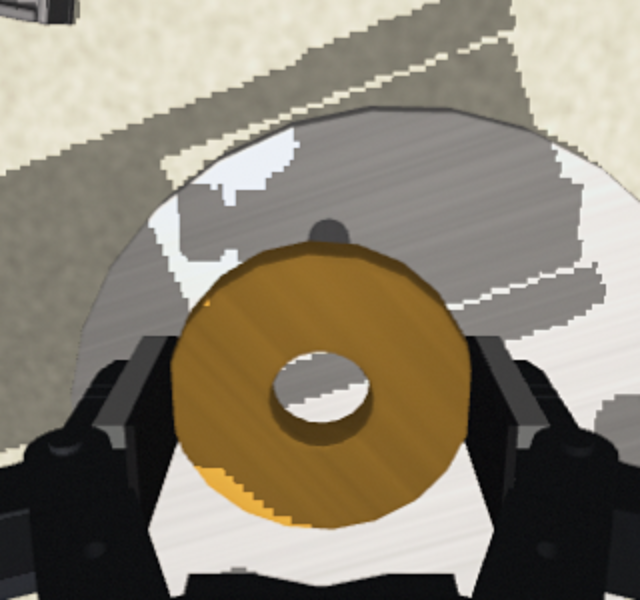

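Ring1 is held level. In the camera frame the post lies about 2 mm farther in +x, so shift by that and descend with a force check.

>>> step_arm(
  steps=[-0.2,0,0.2,0,0,-0.2,0,0,2.5,0,-0.2,0,0,2,0,-0.2,0,0,1,0,-0.2,0,0,1,0,-0.2,0,0,0,0],
)

```text
t: 16.45
ee_pos: [0.5838, 0.2254, 0.0841]
eef_rot: [-0.0, 0.707, 0.707, -0.001]
contact_force: [-0.3, 0.4, -1.8]
grip_width: 0.0586
grasp_force: 66.7
```

>>> step_arm(
  steps=[-0.2,0,0,1.5,0,-0.2,0,0,1,0,-0.2,0,0,0.55,0,-0.2,0,0,0,0],
)

```text
t: 16.85
ee_pos: [0.584, 0.2262, 0.0541]
eef_rot: [-0.0, 0.707, 0.707, -0.001]
contact_force: [0.1, -0.0, -2.1]
grip_width: 0.0585
grasp_force: 66.7
```

>>> step_arm(
  steps=[-0.2,0,0,0.2,0,-0.75,0,0,0,0,-0.75,0,0,0,0,-0.75,0,0,0,0,-0.75,0,0,-3,0,-0.75,0,0,-4,0,-0.53,-3,-1.2,-1,0,-0.53,-4.3,-1.7,0,0],
)

```text
t: 17.65
ee_pos: [0.5577, 0.1547, 0.1358]
eef_rot: [0.002, 0.706, 0.708, 0.004]
contact_force: [-0.1, -0.4, -0.5]
grip_width: 0.0654
grasp_force: 0.0
```

>>> step_arm(
  steps=[-0.53,-4.7,-1.9,0,0,-0.53,-4.7,-1.9,0,0,-0.53,-4.7,-1.9,0,0,-0.53,-4.7,-1.9,0,0,-0.53,-4.7,-1.9,0,0,-0.53,-4.7,-1.8,0,0,-0.53,0,0,0,0,-0.53,0,0,0,0],
)

```text
t: 18.45
ee_pos: [0.4438, -0.1259, 0.1333]
eef_rot: [0.0, 0.708, 0.706, 0.0]
contact_force: [0.4, -0.1, 0.1]
grip_width: 0.0653
grasp_force: 0.0
```

Run:
```python
from h import *
w=save('wrist','w7.png'); s=save('top','t7.png')
S=status.sense();print(S['ee_pos'],S['grip_width'])
for r in rings(w): print(r)
for r in rings(s,.044): print('t',r)
cv2.imwrite('pics/c7.png',cv2.resize(s['color'][120:320,90:570,::-1],(800,333)))
```

```text
[ 0.44441807 -0.12435691  0.13308931] 0.0655250684217328
([317.0, 238.0], 0.4406, -0.1288, 53.2)
([498.0, 267.0], 0.5717, -0.1501, 29.7)
([318.0, 396.0], 0.4413, -0.265, 37.4)
t ([14.0, 126.0], 0.7226, 0.6259, 48.9)
t ([5.0, 159.0], 0.6539, 0.6422, 36.0)
t ([206.0, 195.0], 0.584, 0.2257, 60.8)
t ([390.0, 205.0], 0.5667, -0.1432, 27.9)
t ([506.0, 261.0], 0.4567, -0.3719, 40.8)
t ([373.0, 267.0], 0.442, -0.1166, 46.5)
```

View pics/c7.png

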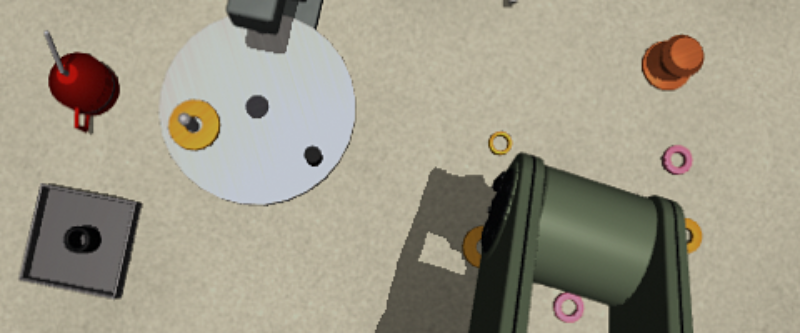

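Ring1 lies flat round the post at top (206,195), centred at (0.584,0.226). Now ring2.

>>> step_arm(
  steps=[-0.53,-0.43,-0.3,4,0,-0.53,0,0,4.5,0,-0.53,0,0,2.95,0,-0.53,0,0,0,0,0,0,0,0,0,0,0,0,0,0,0,0,0,0,0,0,0,0,0,0],
)

```text
t: 19.35
ee_pos: [0.4421, -0.128, 0.0189]
eef_rot: [0.001, 0.707, 0.707, 0.001]
contact_force: [1.5, 3.9, 5.4]
grip_width: 0.0514
grasp_force: 65.8
```

>>> step_arm(
  steps=[0,0,0,-3,0,0,0,0,-4.5,0,0,0,0,-4.5,0,0,3.95,1.58,-1,0,0,3.95,1.58,0,0,0,3.95,1.58,0,0,0,3.95,1.58,0,0,0,3.95,1.58,0,0],
)

```text
t: 20.15
ee_pos: [0.5198, 0.0707, 0.148]
eef_rot: [-0.0, 0.707, 0.708, -0.0]
contact_force: [1.6, 0.5, -1.8]
grip_width: 0.051
grasp_force: 64.2
```

>>> step_arm(
  steps=[0,3.95,1.58,0,0,0,3.95,1.58,0,0,0,3.95,1.58,0,0,0,3.9,1.56,0,0,0,0,0,0,0,0,0,0,0,0],
)

```text
t: 20.75
ee_pos: [0.582, 0.2269, 0.1472]
eef_rot: [-0.0, 0.706, 0.708, -0.001]
contact_force: [0.1, -0.5, -2.3]
grip_width: 0.051
grasp_force: 64.2
```

```bash
cat >> h.py <<'E'
def hover(f,off):
    w=save('wrist',f); S=status.sense();p=S['ee_pos'];print(p.round(4),S['grip_width'])
    for r in rings(w,p[2]-off): print(r)
E
python3 -c "
from h import *
hover('w8.png',.0085)"
```

```text
[0.5818 0.2259 0.1474] 0.050883671024889957
([325.0, 230.0], 0.5827, 0.2575, 35.5)
([320.0, 315.0], 0.581, 0.2263, 53.6)
```

>>> step_arm(
  steps=[0,0,0.2,0,0,0,0,0,2.5,0,0,0,0,2,0,0,0,0,1,0,0,0,0,1,0,0,0,0,0,0],
)

```text
t: 21.4
ee_pos: [0.5844, 0.2257, 0.0822]
eef_rot: [-0.001, 0.708, 0.707, -0.0]
contact_force: [-0.7, 5.2, -5.3]
grip_width: 0.051
grasp_force: 63.2
```

>>> step_arm(
  steps=[0,0,0,1,0,0,0,0,0.85,0,0,0,0,0,0],
)

```text
t: 21.7
ee_pos: [0.5848, 0.2257, 0.064]
eef_rot: [-0.0, 0.707, 0.707, 0.0]
contact_force: [-0.5, 5.3, -1.0]
grip_width: 0.051
grasp_force: 63.4
```

>>> step_arm(
  steps=[0,0.1,0,0.1,0,-0.55,0,0,0,0,-0.55,0,0,0,0,-0.55,0,0,0,0,-0.55,0,0,-3,0,-0.55,0,0,-4,0,-0.34,-3,-0.6,-1,0,-0.34,-4.3,-0.9,0,0],
)

```text
t: 22.5
ee_pos: [0.5718, 0.1546, 0.1464]
eef_rot: [0.002, 0.706, 0.708, 0.003]
contact_force: [0.3, -0.4, -0.0]
grip_width: 0.0571
grasp_force: 0.0
```

>>> step_arm(
  steps=[-0.34,-4.5,-0.94,0,0,-0.34,-4.5,-0.94,0,0,-0.34,-4.5,-0.94,0,0,-0.34,-4.5,-0.94,0,0,-0.34,-4.5,-0.94,0,0,-0.34,-4.5,-0.94,0,0,-0.34,-4.5,-0.94,0,0,-0.34,-4.5,-0.94,0,0],
)

```text
t: 23.3
ee_pos: [0.4939, -0.2083, 0.144]
eef_rot: [0.0, 0.707, 0.707, -0.0]
contact_force: [0.6, 0.2, -0.8]
grip_width: 0.0572
grasp_force: 0.0
```

>>> step_arm(
  steps=[-0.34,-4.5,-0.94,0,0,-0.34,-4.5,-0.94,0,0,-0.34,-4.5,-0.94,0,0,-0.34,-4,-0.85,0,0,-0.34,0,0,0,0,-0.34,0,0,0,0],
)

```text
t: 23.9
ee_pos: [0.4573, -0.382, 0.1435]
eef_rot: [-0.0, 0.708, 0.706, 0.0]
contact_force: [-0.0, 1.1, -0.4]
grip_width: 0.0573
grasp_force: 0.0
```

Run:
```python
from h import *
hover('w9.png',.0085) if 0 else None
w=save('wrist','w9.png'); s=save('top','t9.png')
S=status.sense();print(S['ee_pos'],S['grip_width'])
for r in rings(w): print(r)
for r in rings(s,.054): print('t',r)
cv2.imwrite('pics/c9.png',np.hstack([cv2.resize(s['color'][150:250,150:270,::-1],(400,333),interpolation=2),cv2.resize(w['color'][:,:,::-1],(400,333))]))
```

```text
[ 0.4578531  -0.38037818  0.14364319] 0.05716542060369218
([296.0, 56.0], 0.4415, -0.2654, 37.4)
([320.0, 233.0], 0.4567, -0.3836, 45.3)
t ([14.0, 126.0], 0.7193, 0.6193, 48.4)
t ([4.0, 159.0], 0.651, 0.6364, 35.5)
t ([206.0, 195.0], 0.5825, 0.2234, 59.7)
t ([390.0, 205.0], 0.5653, -0.1413, 27.5)
t ([445.0, 267.0], 0.4423, -0.2511, 33.2)
```

View pics/c9.png

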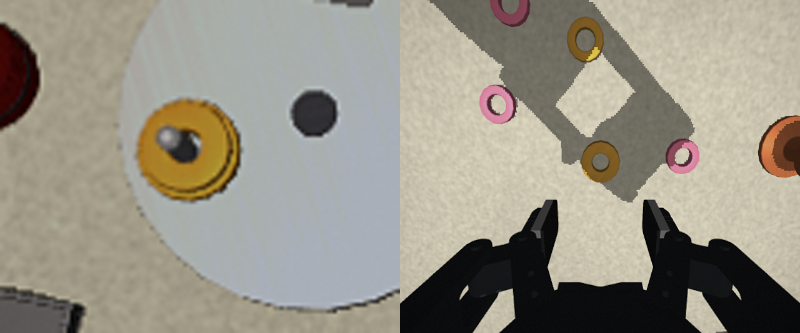

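Ring2 sits on ring1. Ring3 is under the gripper; descend and grip.

>>> step_arm(
  steps=[-0.34,-0.3,0,4.5,0,-0.34,0,0,4.5,0,-0.34,0,0,3.35,0,-0.34,0,0,0,0,0.2,0,0,0,0,0.2,0,0,0,0,0.2,0,0,0,0,0.2,0,0,0,0],
)

```text
t: 24.8
ee_pos: [0.4584, -0.3836, 0.0207]
eef_rot: [0.0, 0.707, 0.707, 0.0]
contact_force: [1.2, 2.5, 2.9]
grip_width: 0.0429
grasp_force: 61.2
```

>>> step_arm(
  steps=[0.2,0,0,-3,0,0.2,0,0,-4.5,0,0.2,0,0,-4.5,0,0.2,3,0.62,-1,0,0.2,4.5,0.93,0,0,0.2,4.5,0.93,0,0,0.2,4.5,0.93,0,0,0.2,4.5,0.93,0,0],
)

```text
t: 25.6
ee_pos: [0.5011, -0.1726, 0.1503]
eef_rot: [0.0, 0.707, 0.707, -0.0]
contact_force: [0.8, 0.5, -0.2]
grip_width: 0.0428
grasp_force: 61.5
```

>>> step_arm(
  steps=[0.2,4.45,0.92,0,0,0.2,4.45,0.92,0,0,0.2,4.45,0.92,0,0,0.2,4.45,0.92,0,0,0.2,4.45,0.92,0,0,0.2,4.45,0.92,0,0,0.2,4.45,0.92,0,0,0.2,4.45,0.92,0,0],
)

```text
t: 26.4
ee_pos: [0.5748, 0.1834, 0.1501]
eef_rot: [0.0, 0.707, 0.707, -0.0]
contact_force: [1.0, -0.6, -1.1]
grip_width: 0.0428
grasp_force: 61.5
```

>>> step_arm(
  steps=[0.2,4.4,0.9,0,0,0.2,0,0,0,0,0.2,0,0,0,0],
)

```text
t: 26.7
ee_pos: [0.5834, 0.2263, 0.1496]
eef_rot: [0.0, 0.706, 0.708, -0.001]
contact_force: [-0.8, -1.6, -1.8]
grip_width: 0.0428
grasp_force: 61.5
```

```bash
python3 -c "
from h import *
hover('w10.png',.010)"
```

```text
[0.5833 0.2252 0.1497] 0.04265328439567629
([322.0, 232.0], 0.5833, 0.2569, 35.5)
([320.0, 313.0], 0.5826, 0.226, 45.2)
```

>>> step_arm(
  steps=[0.2,0.12,0.05,0,0,0.2,0,0,2.5,0,0.2,0,0,2,0,0.2,0,0,1,0,0.2,0,0,1,0,0.2,0,0,0.85,0,0.2,0,0,0,0],
)

```text
t: 27.45
ee_pos: [0.584, 0.2263, 0.0758]
eef_rot: [-0.0, 0.707, 0.707, -0.001]
contact_force: [-0.7, -0.1, -1.0]
grip_width: 0.0427
grasp_force: 61.6
```

>>> step_arm(
  steps=[0.2,0,0,0.05,0,-0.3,0,0,0,0,-0.3,0,0,0,0,-0.3,0,0,0,0,-0.3,0,0,-3,0,-0.3,0,0,-3.5,0,-0.13,-3,-0.87,0,0,-0.13,-4.6,-1.33,0,0],
)

```text
t: 28.25
ee_pos: [0.5639, 0.1522, 0.143]
eef_rot: [0.001, 0.706, 0.708, 0.002]
contact_force: [-0.6, -1.2, 0.0]
grip_width: 0.0483
grasp_force: 0.0
```

>>> step_arm(
  steps=[-0.13,-4.6,-1.33,0,0,-0.13,-4.6,-1.33,0,0,-0.13,-4.6,-1.33,0,0,-0.13,-4.6,-1.33,0,0,-0.13,-4.6,-1.33,0,0,-0.13,-4.6,-1.33,0,0,-0.13,-4.6,-1.33,0,0,-0.13,-4.6,-1.33,0,0],
)

```text
t: 29.05
ee_pos: [0.4555, -0.2189, 0.1419]
eef_rot: [0.001, 0.707, 0.707, 0.0]
contact_force: [0.1, 0.6, -0.0]
grip_width: 0.0487
grasp_force: 0.0
```

>>> step_arm(
  steps=[-0.13,-4.8,-1.33,0,0,-0.13,0,0,0,0,-0.13,0,0,0,0],
)

```text
t: 29.35
ee_pos: [0.4424, -0.2659, 0.1415]
eef_rot: [0.0, 0.708, 0.706, 0.0]
contact_force: [0.1, 0.3, -0.3]
grip_width: 0.0483
grasp_force: 0.0
```

Run:
```python
from h import *
w=save('wrist','w11.png'); s=save('top','t11.png')
S=status.sense();print(S['ee_pos'],S['grip_width'])
for r in rings(w): print(r)
for r in rings(s,.064): print('t',r)
cv2.imwrite('pics/c11.png',np.hstack([cv2.resize(s['color'][150:250,150:270,::-1],(400,333),interpolation=2),cv2.resize(w['color'][:,:,::-1],(400,333))]))
```

```text
[ 0.44291007 -0.26416394  0.14136787] 0.04836419214386562
([525.0, 55.0], 0.5716, -0.1501, 29.5)
([320.0, 231.0], 0.4414, -0.2652, 37.4)
t ([14.0, 126.0], 0.7161, 0.6125, 47.9)
t ([5.0, 159.0], 0.6489, 0.6284, 35.2)
t ([206.0, 195.0], 0.5808, 0.2212, 59.0)
t ([390.0, 205.0], 0.5636, -0.1395, 27.3)
t ([445.0, 268.0], 0.4417, -0.2483, 33.2)
```

View pics/c11.png

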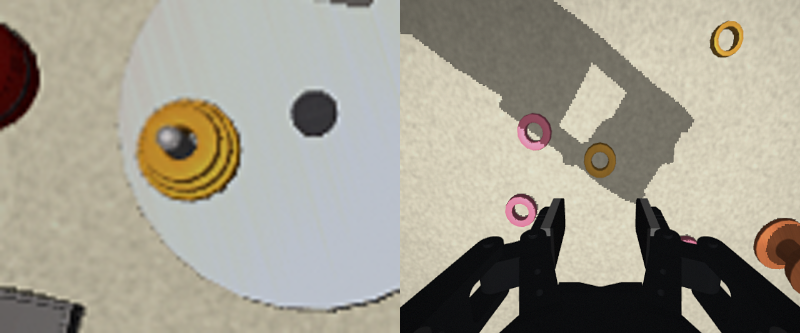

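Three rings are stacked. Ring4 candidates are the brass one at wrist (320,231) and pink ones at crop (534,131) and (521,210). The brass ring, 37.4 mm across, is the one meant, and it is under the gripper with the pink ones clear of the fingers.

>>> step_arm(
  steps=[-0.13,-0.08,0,4.5,0,-0.13,0,0,4.5,0,-0.13,0,0,3.05,0,-0.13,0,0,0,0,0.4,0,0,0,0,0.4,0,0,0,0,0.4,0,0,0,0,0.4,0,0,0,0],
)

```text
t: 30.25
ee_pos: [0.4435, -0.2649, 0.0213]
eef_rot: [0.0, 0.707, 0.707, 0.001]
contact_force: [1.7, 4.3, 5.7]
grip_width: 0.0345
grasp_force: 61.8
```

>>> step_arm(
  steps=[0.4,0,0,-3,0,0.4,0,0,-4.5,0,0.4,0,0,-4.5,0,0.4,3,0.87,-1.5,0,0.4,4.6,1.33,0,0,0.4,4.6,1.33,0,0,0.4,4.6,1.33,0,0,0.4,4.6,1.33,0,0],
)

```text
t: 31.05
ee_pos: [0.5044, -0.0502, 0.1555]
eef_rot: [0.0, 0.707, 0.707, -0.0]
contact_force: [0.2, -0.7, -1.1]
grip_width: 0.0345
grasp_force: 60.4
```

>>> step_arm(
  steps=[0.4,4.6,1.33,0,0,0.4,4.6,1.33,0,0,0.4,4.6,1.33,0,0,0.4,4.6,1.33,0,0,0.4,4.6,1.33,0,0,0.4,4.7,1.3,0,0,0.4,0,0,0,0,0.4,0,0,0,0],
)

```text
t: 31.85
ee_pos: [0.5835, 0.2258, 0.1546]
eef_rot: [-0.0, 0.706, 0.708, -0.001]
contact_force: [0.4, 0.4, 0.3]
grip_width: 0.0348
grasp_force: 60.4
```

```bash
python3 -c "
from h import *
hover('w12.png',.0115)"
```

```text
[0.5834 0.2247 0.1549] 0.03482973196950963
([322.0, 233.0], 0.5832, 0.2571, 35.4)
([320.0, 313.0], 0.5828, 0.2249, 37.5)
```

>>> step_arm(
  steps=[0.4,0.22,0.05,0,0,0.4,0,0,2.5,0,0.4,0,0,1.5,0,0.4,0,0,1,0,0.4,0,0,1,0,0.4,0,0,0.85,0,0.4,0,0,0,0],
)

```text
t: 32.6
ee_pos: [0.5841, 0.2268, 0.0862]
eef_rot: [-0.0, 0.707, 0.707, -0.001]
contact_force: [0.1, -0.1, -1.1]
grip_width: 0.0348
grasp_force: 60.5
```

>>> step_arm(
  steps=[0.4,0,0,0.05,0,-0.1,0,0,0,0,-0.1,0,0,0,0,-0.1,0,0,0,0,-0.1,0,0,-3,0,-0.1,0,0,-3,0,0.06,-3,-0.1,0,0,0.06,-4.6,-0.14,0,0],
)

```text
t: 33.4
ee_pos: [0.5832, 0.1526, 0.1484]
eef_rot: [0.001, 0.706, 0.708, 0.002]
contact_force: [0.4, -0.6, -0.4]
grip_width: 0.0402
grasp_force: 0.0
```

>>> step_arm(
  steps=[0.06,-4.6,-0.14,0,0,0.06,-4.6,-0.14,0,0,0.06,-4.6,-0.14,0,0,0.06,-4.6,-0.14,0,0,0.06,-4.6,-0.14,0,0,0.06,-4.6,-0.14,0,0,0.06,-2.5,-0.07,0,0,0.06,0,0,0,0],
)

```text
t: 34.2
ee_pos: [0.5732, -0.153, 0.1471]
eef_rot: [0.001, 0.709, 0.706, -0.0]
contact_force: [-0.6, 1.8, 0.3]
grip_width: 0.0403
grasp_force: 0.0
```

Run:
```python
from h import *
w=save('wrist','w13.png'); s=save('top','t13.png')
S=status.sense();print(S['ee_pos'],S['grip_width'])
for r in rings(w): print(r)
for r in rings(s,.034): print('t',r)
cv2.imwrite('pics/c13.png',np.hstack([cv2.resize(s['color'][150:250,150:270,::-1],(400,333),interpolation=2),cv2.resize(w['color'][:,:,::-1],(400,333))]))
```

```text
[ 0.57311407 -0.1498453   0.1469594 ] 0.0401570931677254
([319.0, 226.0], 0.5715, -0.1501, 29.4)
t ([14.0, 126.0], 0.7259, 0.6326, 49.4)
t ([5.0, 159.0], 0.6564, 0.6491, 36.4)
t ([207.0, 195.0], 0.586, 0.2274, 61.5)
```

View pics/c13.png

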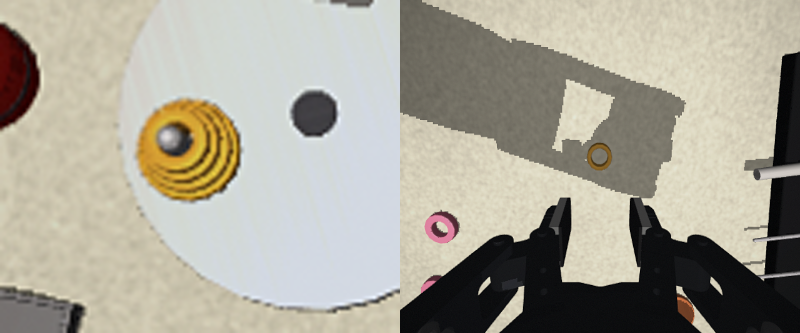

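Four are stacked. Take ring5 (29 mm, wrist (319,226)).

>>> step_arm(
  steps=[0.06,0,-0.05,4.5,0,0.06,0,0,4.5,0,0.06,0,0,3.5,0,0.06,0,0,0,0,0.6,0,0,0,0,0.6,0,0,0,0,0.6,0,0,0,0,0.6,0,0,0,0],
)

```text
t: 35.1
ee_pos: [0.5732, -0.1488, 0.0224]
eef_rot: [0.0, 0.707, 0.707, 0.001]
contact_force: [1.2, 4.4, 5.2]
grip_width: 0.0272
grasp_force: 59.0
```

>>> step_arm(
  steps=[0.6,0,0,-3,0,0.6,0,0,-4.5,0,0.6,0,0,-4.5,0,0.6,3,0.1,-1.8,0,0.6,4.6,0.14,0,0,0.6,4.6,0.14,0,0,0.6,4.6,0.14,0,0,0.6,4.6,0.14,0,0],
)

```text
t: 35.9
ee_pos: [0.5786, 0.0656, 0.1594]
eef_rot: [-0.0, 0.707, 0.707, -0.001]
contact_force: [1.2, -0.9, -0.8]
grip_width: 0.0269
grasp_force: 59.3
```

>>> step_arm(
  steps=[0.6,4.6,0.14,0,0,0.6,4.6,0.14,0,0,0.6,4.6,0.14,0,0,0.6,2.55,0.1,0,0,0.6,0,0,0,0,0.6,0,0,0,0],
)

```text
t: 36.5
ee_pos: [0.5839, 0.2276, 0.159]
eef_rot: [0.0, 0.707, 0.708, -0.001]
contact_force: [0.3, -0.3, -1.2]
grip_width: 0.0268
grasp_force: 59.3
```

```bash
python3 -c "
from h import *
hover('w14.png',.0125)"
```

```text
[0.584  0.2269 0.1592] 0.026917894840097344
([321.0, 237.0], 0.5834, 0.2581, 35.2)
([320.0, 315.0], 0.583, 0.2255, 29.6)
```

>>> step_arm(
  steps=[0.6,0.13,0,0,0,0.6,0,0,2.2,0,0.6,0,0,1.2,0,0.6,0,0,1,0,0.6,0,0,1,0,0.6,0,0,0.75,0,0.6,0,0,0,0],
)

```text
t: 37.25
ee_pos: [0.5842, 0.2289, 0.0973]
eef_rot: [-0.0, 0.707, 0.707, -0.001]
contact_force: [-0.5, -0.3, -1.3]
grip_width: 0.027
grasp_force: 59.3
```

>>> step_arm(
  steps=[0.6,0,0,0.05,0,0.1,0,0,0,0,0.1,0,0,0,0,0.1,0,0,0,0,0.1,0,0,-3,0,0.1,0,0,-2.5,0,-0.3,-3.7,-0.95,0,0,-0.3,-3.7,-0.95,0,0],
)

```text
t: 38.05
ee_pos: [0.5659, 0.1552, 0.154]
eef_rot: [0.001, 0.706, 0.708, 0.001]
contact_force: [-0.6, -0.9, 0.1]
grip_width: 0.0556
grasp_force: 0.0
```

>>> step_arm(
  steps=[-0.3,-3.7,-0.95,0,0,-0.3,-3.7,-0.95,0,0,-0.3,0,0,0,0,-0.3,0,0,0,0],
)

```text
t: 38.45
ee_pos: [0.5467, 0.0807, 0.1533]
eef_rot: [0.0, 0.708, 0.706, 0.001]
contact_force: [-0.1, -0.7, -0.4]
grip_width: 0.0555
grasp_force: 0.0
```

Run:
```python
from h import *
w=save('wrist','w15.png'); t=save('scene','s15.png')
S=status.sense();print(S['ee_pos'],S['grip_width'])
cv2.imwrite('pics/c15.png',np.hstack([cv2.resize(t['color'][160:300,340:480,::-1],(400,400),interpolation=2),cv2.resize(w['color'][:,:,::-1],(400,400))]))
print(proj(w,[[.5465,.0786,.076]]))
```

```text
[0.54699892 0.08186673 0.1530697 ] 0.055342813613703856
[[321.05164252 261.46163917]]
```

View pics/c15.png

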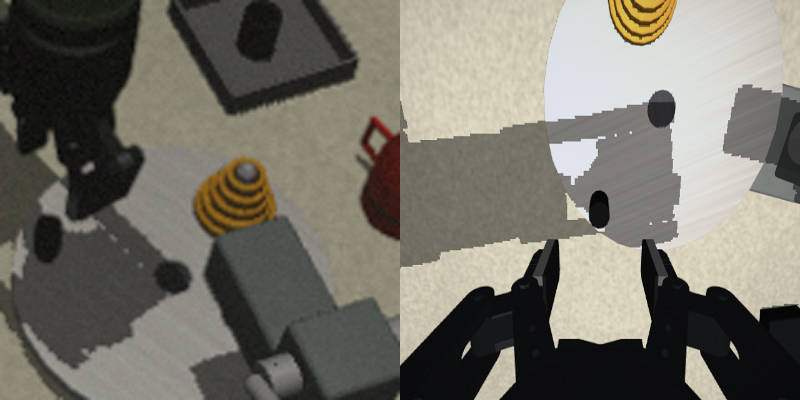

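All five rings are stacked in order. The knob is at wrist (320,257), as predicted. Grip it.

>>> step_arm(
  steps=[-0.3,-0.25,0,3.5,0,-0.3,0,0,3,0,-0.3,0,0,1.6,0,0.3,0,0,0,0,1,0,0,0,0,1,0,0,0,0,1,0,0,0,0,1,0,0,0,0],
)

```text
t: 39.35
ee_pos: [0.5459, 0.0794, 0.0727]
eef_rot: [-0.001, 0.707, 0.707, 0.0]
contact_force: [-4.1, 2.8, 2.7]
grip_width: 0.0184
grasp_force: 59.2
```

>>> step_arm(
  steps=[1,1.182,-1.158,0,0,1,1.366,-0.935,0,0,1,1.507,-0.684,0,0,1,1.603,-0.412,0,0,1,1.65,-0.127,0,0,1,1.647,0.161,0,0,1,1.594,0.445,0,0],
)

```text
t: 40.05
ee_pos: [0.5204, 0.185, 0.0728]
eef_rot: [0.001, 0.707, 0.707, 0.001]
contact_force: [2.5, -4.7, 2.7]
grip_width: 0.018
grasp_force: 60.0
```

>>> step_arm(
  steps=[1,1.493,0.715,0,0,1,1.346,0.963,0,0,1,1.158,1.182,0,0,1,0.935,1.366,0,0,1,0.684,1.507,0,0,1,0.15,0.45,0,0,1,0,0,0,0],
)

```text
t: 40.75
ee_pos: [0.5795, 0.2408, 0.0727]
eef_rot: [-0.001, 0.707, 0.707, -0.004]
contact_force: [-8.0, -7.8, 13.0]
grip_width: 0.0178
grasp_force: 61.5
```

>>> step_arm(
  steps=[1,-0.05,-0.15,0,0,0.2,0,0,0,0,-0.3,0,0,0,0,-0.3,0,0,0,0,-0.3,0,0,-3,0,-0.3,0,0,-4.5,0,-0.3,-3,-3,-1,0,-0.3,-4,-2,0,0],
)

```text
t: 41.55
ee_pos: [0.5305, 0.1727, 0.159]
eef_rot: [0.001, 0.706, 0.708, 0.003]
contact_force: [0.7, -1.3, -0.8]
grip_width: 0.0556
grasp_force: 0.0
```

>>> step_arm(
  steps=[-0.3,-4.5,-1,0,0,-0.3,-4.5,-1,0,0,-0.3,-4.5,-1,0,0,-0.3,-4.5,0,0,0,-0.3,-4.5,0,0,0,-0.3,-4.5,0,0,0,-0.3,0,0,0,0],
)

```text
t: 42.25
ee_pos: [0.5003, -0.1029, 0.1568]
eef_rot: [0.001, 0.709, 0.705, -0.0]
contact_force: [-0.1, 1.5, 0.3]
grip_width: 0.0556
grasp_force: 0.0
```

Run:
```python
from h import *
s=save('top','t16.png'); t=save('scene','s16.png')
print(status.sense()['ee_pos'])
s0=load('top0.png')
def knob(q):
    g=cv2.cvtColor(q['color'],cv2.COLOR_RGB2GRAY)[186:207,187:205]; v,u=np.where(g<60); return u.mean()+187,v.mean()+186
print('knob px before/after',knob(s0),knob(s))
cv2.imwrite('pics/c16.png',np.hstack([cv2.resize(s['color'][20:300,100:300,::-1],(400,560)),cv2.resize(t['color'][130:410,340:540,::-1],(400,560))]))
```

```text
[ 0.4998951  -0.09927716  0.15659654]
knob px before/after (np.float64(195.94017094017093), np.float64(195.71794871794873)) (np.float64(195.88695652173914), np.float64(195.61739130434782))
```

View pics/c16.png

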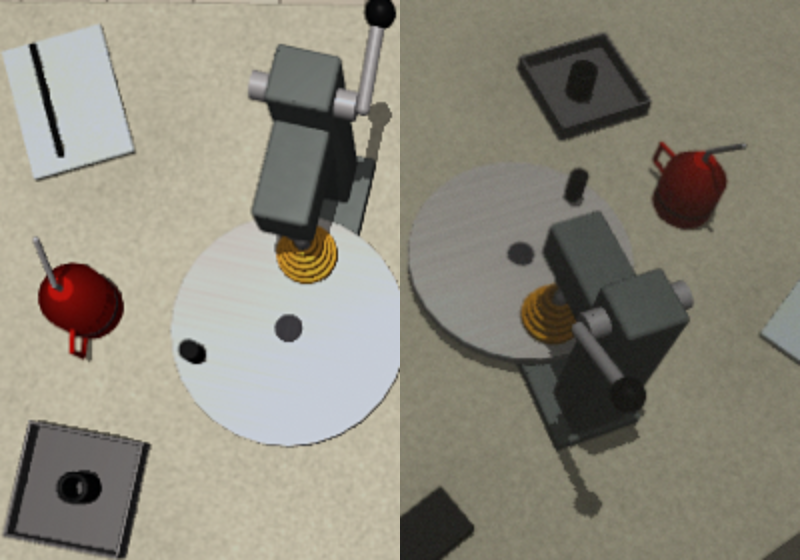

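The stack stands under the ram, the knob is within 0.1 px of its parked position, the sleeve is in the tray and the oil can hasn't moved. Handing in.

```bash
python3 -c "
from bench import ctrl
print(ctrl.close_job())"
```

```text
the job is handed in; nothing more can be done
None
```

The job is handed in at about 42 s on the robot's clock: the sleeve is in the tray, all five rings are on the post widest to narrowest, the stack is back under the ram, and the oil can and door knob were not touched.

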